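# Cock and fire the shock-test hammer

## Task

Run one shock test: pull the spring hammer back by its upright handle until you feel the catch take it, without forcing it against the end stop, and let go so that it stays cocked. Then pull the trigger post so that the hammer swings and knocks the sled along its rails; do not touch the sled yourself, and leave the other things on the bench where they are.

Things in the scene. Friction and masses are not known exactly. Their poses are not given: they have to be found in the camera images.
- rig: shock-test rig fixed on the bench: aluminium plate 290 x 385 x 12 mm with a spring hammer, a trigger lever and a sled on rails. Origin on the bench under the hammer's pivot, z up. At rest the hammer points along the rig's +y; cocking swings its handle towards the rig's -x; it strikes towards +x. The plate spans x -140 to +150, y -166 to +220 mm of the origin
- hammer (a joint): swing of the hammer (rad), 0 = free at rest, positive = cocked, anticlockwise from above. Its spring pulls it home with 1.1 N m per rad (8.8 N at the handle per rad). The catch setting is not measured: it takes the hammer somewhere between 0.79 and 1.21 rad, with only a faint click. Let go before that, the hammer snaps home and knocks the sled; once caught, it settles back onto the catch and stays
- handle_mid (a point): middle of the hammer's handle: an upright black round post, 22 mm diameter, from the flat steel arm (arm top 54 mm above the bench) up to 118 mm; this point is on its axis, 95 mm above the bench, 125 mm from the pivot axis. The steel head beyond it reaches 193 mm from the pivot and is 60 mm high
- pivot (a point): point on the hammer's pivot axis, 95 mm above the bench. The pivot post is 85 mm high, 18 mm diameter
- end_stop: rigid end of the swing: steel block 10 x 18 x 26 mm by the hub; origin under its centre, 12 mm above the bench. A lug on the hub meets it about 0.07 rad (9 mm at the handle) after the catch has dropped, whatever the catch setting; the pull then rises steeply above the spring's own. More than about 13 N at the handle beyond the spring's pull bends it
- trigger_rest (a point): where the axis of the unpulled trigger post stands, 85 mm above the bench: upright steel post, 12 mm diameter, 32 to 105 mm high, on a flat lever (38 mm high) hinged 75 mm away towards the rig's +y; it lies 60 mm to -x and 125 mm to -y of the pivot. Pressed on its +x side towards the rig's -x it draws the sear: some 12 mm at 5 to 10 N trips it, 22 mm is its end; it springs back
- sled (a joint): travel (m) of the sled with the sample box along its rails in the rig's +x: 0 = start, near the hammer's head; end of the rails 0.052. A full blow sends it 0.02 or more and it stays where it stops
- sled_face (a point): middle of the sled's strike plate, which faces the hammer's head; the sled is 66 mm long in the rig's x, 56 mm wide, its top 55 mm above the bench
- spray_can: bystander: aluminium and white spray can, 52 mm diameter, 150 mm high, standing; origin under its centre
- driver: bystander: screwdriver 170 mm long lying on the bench; origin under its middle
- tray: bystander: small black parts tray 90 x 70 x 25 mm; origin under its centre
- spool: bystander: grey solder spool, 52 mm diameter, 36 mm high, standing; origin under its centre

How it is judged:
By the outcome, as a careful person would: the job done as asked, in the order asked, and still so for the second after the job is handed in, with the robot touching nothing.
It also fails if it takes over 72 s, if anything falls off the work surface, if the arm or the gripper's body presses on something with over 40 N, if the wrist force passes 120 N, or if a joint passes its speed limit or range.

## Robot

A 6-joint arm with a two-finger parallel gripper is mounted at the origin on the work surface. World frame = base frame: x ahead of the robot, y to its left, z up, the work surface at z = 0. Lengths are in m, angles in rad, forces in N, time in s.
With the tool pointing down it reaches from about 0.375 to 0.975 m from the base axis. Payload 3.8 kg.
Tool frame: the origin (TCP) lies midway between the tips of the shut fingers; the grasp point (between the pads) lies 19 mm behind it; z points along the fingers, y is the direction in which the jaws open and shut (so a half turn about z gives the same grasp; the last joint's range is limited). The gripper opens to 85 mm and grips with 20 to 120 N. Pads are 22 mm wide; open, the fingers measure 114 mm over their backs; the gripper's body (76 mm by 85 mm) begins 54 mm behind the grasp point. The pads swing forward as they close: fully open they stand 13 mm farther back than shut.
Start: joints at [1.152, 0.264, 1.604, -0, 1.274, -0.037], TCP at [0.251, 0.626, 0.231] pointing down, gripper open.
Joint ranges: [-2.63, 2.63], [-0.94, 2.18], [0.31, 2.57], [-1.31, 4.45], [0, 2.66], [-2.55, 2.55]. Speed limits (rad/s): [2.57, 2.57, 3.14, 3.14, 3.14, 3.14].

## Interface

Orientations are given as a rotation vector (axis times angle).
In Python, from workcell import bot gives the robot as it stands.
- The arm moves only by the tool drive_tool, never from a script. Its argument "deltas" is a list of rows, each an object with "hand": the opening, from 0 (shut) to 1 (fully open); "offset": the shift along the world's x, y, z in cm, a list of three; "angular": the turn, a rotation vector about the world's x, y, z in degrees, a list of three. A call has 1 to 8 rows; each row is the pose to reach, as a shift and turn from the pose commanded when the call began; what a row does not reach only later rows make up. A row lasts 1/8 s, in which the tool goes at most 62.5 mm and 10.7 degrees, less where a joint would pass 70% of its speed; a pose out of reach is approached as far as the arm can. A call with a gripper value outside its range is refused whole. The fingers move at their own pace and stop on an object; "force" is the grip in N (left out, the last holds). Time passes only in rows, so rows that repeat a pose let the fingers close. It gives the time, the measured TCP pose, the force and the opening at its end, in the units of the state.
- bot.read_state(): the state, without advancing time (a new reading comes with each control period).
- bot.read_camera(name): name is "scene" or "side" or "wrist"; returns a dict with "frame" (384x512x3 uint8, blue, green, red), "mtx" (3x3 intrinsics, pixels), "R" (3x3) and "t" (3): a world point X has camera coordinates R X + t. Camera axes: x right, y down, z forward; pixel columns grow to the right and rows downward; lengths in m; the calibration is good to about 2 mm. The wrist camera is an equidistant fisheye: a pixel r from the principal point sees the ray r / f radians off the axis. A picture is of the moment at which its call begins. There is no depth.
- bot.finish_job(): hands the job in, once; it reports no verdict.
The state is a dict: "time": time; "q": joint angles; "joint_vel": joint speeds; "joint_torque": joint torques, N m; "tool_pos": TCP position; "tcp_rot": TCP orientation; "wrist_force": force on the tool from outside, world axes, zero at the start; "torque": the same for the moment, N m; "width": opening from 0.0 (shut) to 1.0 (fully open).
Only numpy, scipy, OpenCV 4.12 (cv2) and the standard library are available. Lean on these libraries where they do the work, as an engineer would, in place of code of your own. Each camera call takes 0.05 s, during which the arm holds its last target. There are 200 camera calls.

## Working session

There is one attempt and no reset: what is moved stays moved. The work goes in short steps, Python scripts to look and compute and a tool call to move; the robot and the scene stay as the last step left them, time stands still between calls to the robot, and variables do not carry over. Pictures are saved under pics/ and viewed, about 8 in all and at most 12, crops included, and the job is handed in when it is done.

Besides the shell and the picture viewer there is one more tool, called after "Request:" as name([rows], argument=value, ...), one row to a line, values as JSON. drive_tool: Moves the arm, as the interface text tells. Its arguments: {"type":"object","properties":{"deltas":{"type":"array"},"force":{"type":"number"}},"required":["deltas"]}

```bash
mkdir -p pics && ls && python3 - <<'E'
from workcell import bot
import cv2,numpy as np
for n in ("scene","side"):
    c=bot.read_camera(n); cv2.imwrite(f"pics/{n}0.png",cv2.resize(c["frame"],(800,600),interpolation=cv2.INTER_CUBIC))
    np.savez(f"{n}.npz",**c); print(n,c["mtx"].tolist(),(-c["R"].T@c["t"]).round(3))
print(bot.read_state())
E
```

```text
pics
scene [[490.1809678382163, 0.0, 257.46132791258265], [0.0, 490.1809678382163, 197.4151949316867], [0.0, 0.0, 1.0]] [ 1.393 -0.053  1.134]
side [[479.4042122689657, 0.0, 249.60819915828543], [0.0, 479.4042122689657, 193.5678115392845], [0.0, 0.0, 1.0]] [ 0.419 -0.983  0.784]
{'time': 0.1, 'q': array([ 1.15208584e+00,  2.64678837e-01,  1.60525460e+00,  4.09170295e-05,
        1.27368491e+00, -3.69281499e-02]), 'joint_vel': array([-0.00028623, -0.00066627, -0.00401796,  0.00034591,  0.00027364,
        0.00105699]), 'joint_torque': array([ 9.44746243e-04, -5.16706288e+01, -3.68589163e+01,  1.18209826e-05,
        6.16494915e-03,  6.84378983e-05]), 'tool_pos': array([0.25122556, 0.62579348, 0.23007656]), 'tcp_rot': array([-0.595991  , -3.08403564,  0.00308537]), 'wrist_force': array([-0.87134464, -0.67685353,  0.14075786]), 'torque': array([ 0.04277218, -0.0359737 ,  0.0306052 ]), 'width': 1.0034870674913985}
```

View pics/scene0.png

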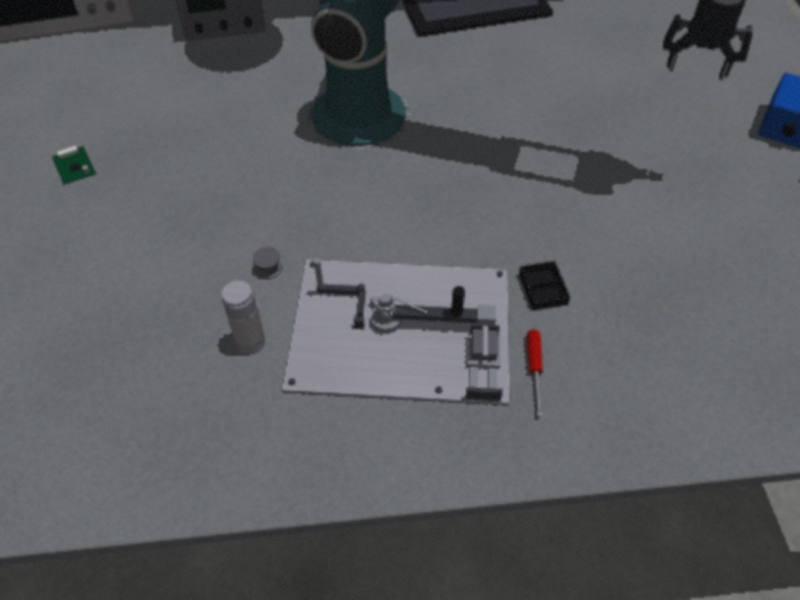

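View pics/side0.png

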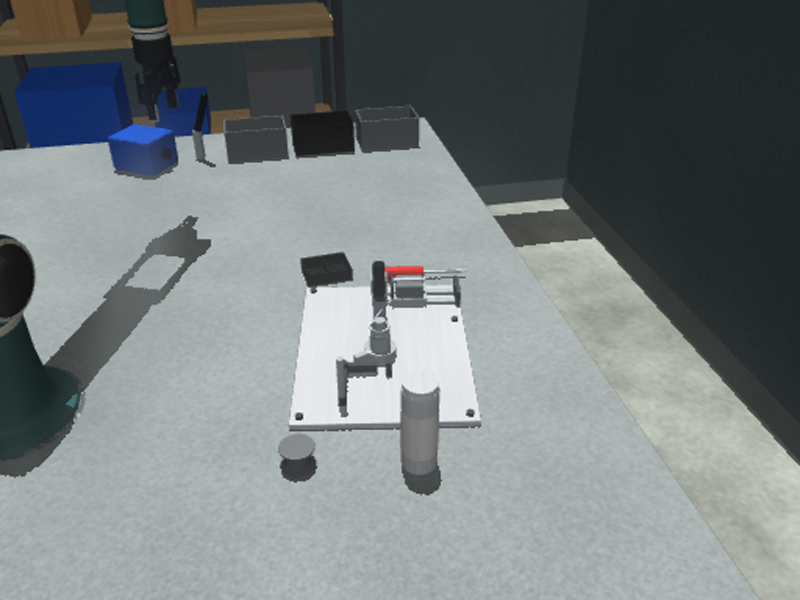

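The scene view shows the rig with its handle at about (458,300), pivot (385,305), trigger post (317,277) and sled (485,343). The can, spool, tray and driver all stand off the plate. The side view agrees. I'll enlarge both for exact pixels.

```bash
python3 - <<'E'
import cv2,numpy as np
a=np.load("scene.npz")["frame"][160:265,175:335]; b=np.load("side.npz")["frame"][160:280,175:315]
cv2.imwrite("pics/sc.png",cv2.resize(a,None,fx=5,fy=5,interpolation=cv2.INTER_CUBIC))
cv2.imwrite("pics/sd.png",cv2.resize(b,None,fx=5,fy=5,interpolation=cv2.INTER_CUBIC))
E
```

```text
(no output)
```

View pics/sc.png

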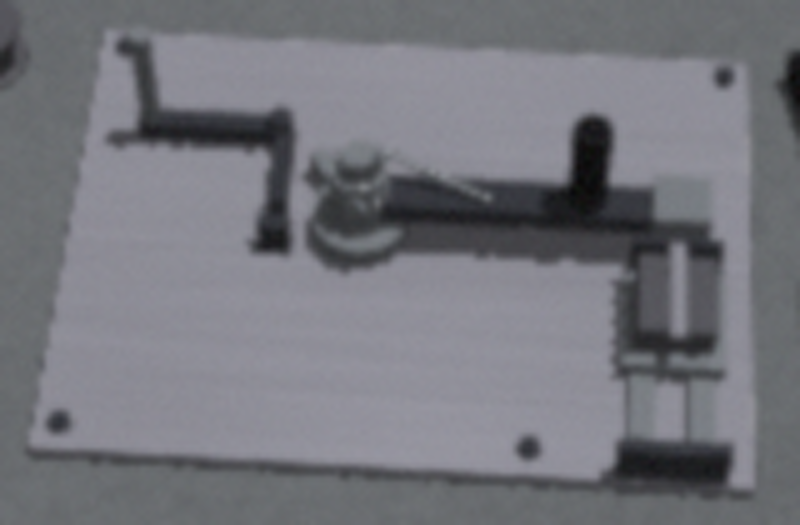

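View pics/sd.png

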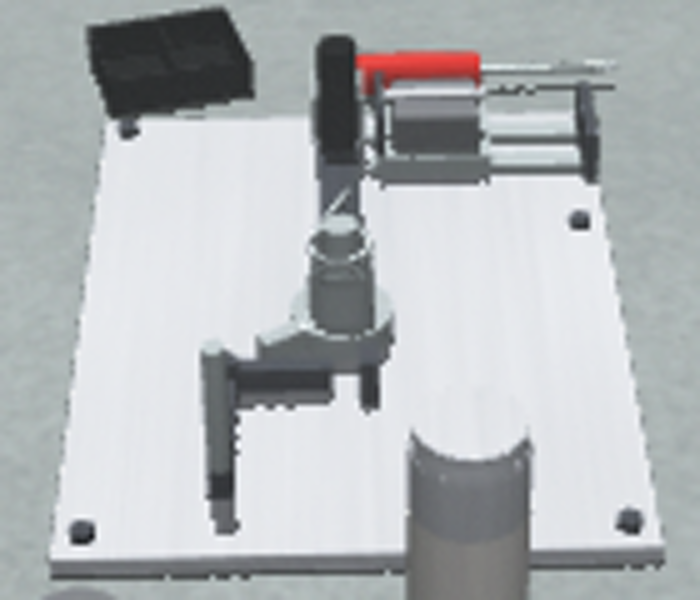

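The scene crop gives plate corners at about (107,32), (747,65), (752,484) and (30,446), handle top (593,124), trigger top (130,45) and pivot top (362,155). The side crop gives handle top (337,44), trigger top (212,347) and pivot top (340,226), plus three corners. Next I'll fit the rig pose.

```bash
cat > fit.py <<'E'
import numpy as np
from scipy.optimize import least_squares
C={n:dict(np.load(n+".npz")) for n in ("scene","side")}
def proj(n,X):
    c=C[n]; p=(c["R"]@np.asarray(X).T).T+c["t"]; p=p@c["mtx"].T; return p[:,:2]/p[:,2:]
P=np.array([[-140,-166,12],[-140,220,12],[150,220,12],[150,-166,12],[0,125,118],[-60,-125,105],[0,0,85]])/1e3
obs={"scene":(range(7),[[107,32],[747,65],[752,484],[30,446],[593,122],[130,43],[362,155]]),
"side":([0,1,3,4,5,6],[[52,560],[107,118],[662,548],[337,42],[212,347],[340,222]])}
off=np.array([175,160])
def world(v,P):
    c,s=np.cos(v[2]),np.sin(v[2]); return P@np.array([[c,s,0],[-s,c,0],[0,0,1]])+[v[0],v[1],0]
def res(v): return np.concatenate([(proj(n,world(v,P[list(i)]))-(np.array(o)/5-.4+off)).ravel() for n,(i,o) in obs.items()])
if __name__=="__main__":
    r=least_squares(res,[.7,0,0],loss="soft_l1"); print(r.x); print(r.fun.reshape(-1,2).round(1).tolist())
    np.save("rig.npy",r.x)
    print(world(r.x,np.array([[0,125,95],[-60,-125,85],[0,0,95]])/1e3).round(4))
    # bystanders, single-view ground intersections (scene px 800x600 scale)
    for nm,px,z in [("can top",(237,290),.15),("spool top",(266,255),.036),("tray",(544,283),.025)]:
        c=C["scene"]; u=np.array([px[0]*.64,px[1]*.64,1]); d=c["R"].T@np.linalg.inv(c["mtx"])@u; o=-c["R"].T@c["t"]
        print(nm,(o+d*(z-o[2])/d[2]).round(3))
E
python3 fit.py
python3 - <<'E'
from scipy.spatial.transform import Rotation as R
print(R.from_rotvec([-0.595991,-3.08403564,0.00308537]).as_matrix().round(3))
E
```

```text
[ 0.59572065  0.00456457 -0.17515918]
[[-1.3, -0.7], [0.1, -0.9], [0.9, 1.0], [-1.3, 0.4], [-0.1, 1.4], [1.3, -1.8], [-1.2, -0.1], [-0.8, -0.2], [-0.5, -0.1], [0.8, -0.7], [-0.2, -0.1], [0.2, -0.6], [0.0, 0.0]]
[[ 0.6175  0.1277  0.095 ]
 [ 0.5149 -0.1081  0.085 ]
 [ 0.5957  0.0046  0.095 ]]
can top [ 0.603 -0.235  0.15 ]
spool top [ 0.433 -0.204  0.036]
tray [0.549 0.305 0.025]
[[-0.928  0.373 -0.001]
 [ 0.373  0.928 -0.002]
 [ 0.    -0.002 -1.   ]]
```

The fit is consistent: residuals are about 1 px, reach is fine and the yaw is about -10°. I'll move above the handle with the jaws along the rig's x and the hand half open.

Request:
drive_tool([
  {"hand": 0.55, "offset": [2, -2.7, 0], "angular": [0, 0, -5]},
  {"hand": 0.55, "offset": [5.5, -7.5, 0], "angular": [0, 0, -14]},
  {"hand": 0.55, "offset": [9, -12.3, 0], "angular": [0, 0, -23]},
  {"hand": 0.55, "offset": [12.5, -17, 0], "angular": [0, 0, -32]},
  {"hand": 0.55, "offset": [16, -21.8, 0], "angular": [0, 0, -41]},
  {"hand": 0.55, "offset": [19.5, -26.5, 0], "angular": [0, 0, -50]},
  {"hand": 0.55, "offset": [23, -31.3, 0], "angular": [0, 0, -59]},
  {"hand": 0.55, "offset": [26, -35.4, 0], "angular": [0, 0, -68]},
])

```text
time: 1.1
tool_pos: [0.5122, 0.2703, 0.2308]
tcp_rot: [-2.225, -2.217, 0.001]
wrist_force: [-0.4, 0.2, -0.0]
width: 0.551
```

Request:
drive_tool([
  {"hand": 0.55, "offset": [3, -4.1, 0], "angular": [0, 0, -6]},
  {"hand": 0.55, "offset": [6, -8.2, -1], "angular": [0, 0, -10]},
  {"hand": 0.55, "offset": [9, -12.2, -2], "angular": [0, 0, -10]},
  {"hand": 0.55, "offset": [10.6, -14.4, -3], "angular": [0, 0, -10]},
  {"hand": 0.55, "offset": [10.6, -14.4, -3], "angular": [0, 0, -10]},
  {"hand": 0.55, "offset": [10.6, -14.4, -3], "angular": [0, 0, -10]},
])

```text
time: 1.85
tool_pos: [0.6169, 0.1288, 0.201]
tcp_rot: [-2.404, -2.021, 0.001]
wrist_force: [0.5, 0.3, -0.9]
width: 0.548
```

```bash
python3 - <<'E'
from workcell import bot
import cv2,numpy as np
from scipy.spatial.transform import Rotation as R
c=bot.read_camera("wrist"); np.savez("wrist.npz",**c); cv2.imwrite("pics/w0.png",cv2.resize(c["frame"],(800,600)))
s=bot.read_state(); print(s["time"],s["tool_pos"].round(4),R.from_rotvec(s["tcp_rot"]).as_matrix().round(3),s["wrist_force"].round(2),s["width"])
# predicted fisheye pixels
v=np.load("rig.npy"); from fit import world
X=world(v,np.array([[0,125,118],[0,0,85],[-60,-125,105],[-140,220,12],[150,220,12]])/1e3)
p=X@c["R"].T+c["t"]; th=np.arctan2(np.hypot(p[:,0],p[:,1]),p[:,2]); f=c["mtx"][0,0]
uv=c["mtx"][:2,2]+f*(th/np.hypot(p[:,0],p[:,1]))[:,None]*p[:,:2]; print((uv*800/512).round(0))
E
```

```text
1.9 [0.617  0.1292 0.2014] [[ 0.171  0.985 -0.   ]
 [ 0.985 -0.171  0.   ]
 [ 0.    -0.    -1.   ]] [ 0.17  0.41 -0.62] 0.5502985846565902
[[400. 317.]
 [400. 475.]
 [325. 603.]
 [211. 149.]
 [602. 151.]]
```

View pics/w0.png

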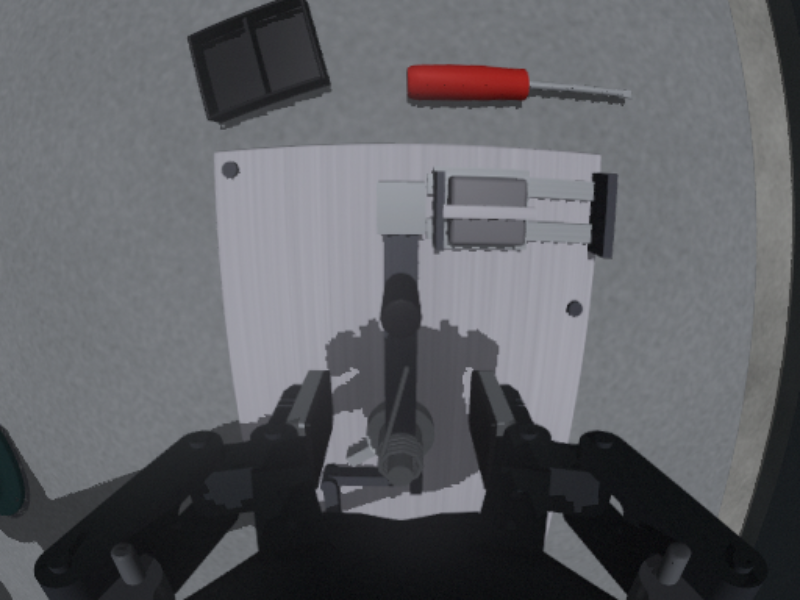

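The prediction matches the wrist view: handle seen at (401,317) against (400,317) predicted. I'll descend over the handle, narrow the jaws to leave a loose gap, and compute the arc table.

Request:
drive_tool([
  {"hand": 0.55, "offset": [0, 0, -3], "angular": [0, 0, 0]},
  {"hand": 0.55, "offset": [0, 0, -7], "angular": [0, 0, 0]},
  {"hand": 0.55, "offset": [0, 0, -10.5], "angular": [0, 0, 0]},
  {"hand": 0.55, "offset": [0, 0, -12.5], "angular": [0, 0, 0]},
  {"hand": 0.36, "offset": [0, 0, -12.5], "angular": [0, 0, 0]},
  {"hand": 0.36, "offset": [0, 0, -12.5], "angular": [0, 0, 0]},
  {"hand": 0.36, "offset": [0, 0, -12.5], "angular": [0, 0, 0]},
], force=30)

```text
time: 2.78
tool_pos: [0.619, 0.1288, 0.0784]
tcp_rot: [2.403, 2.021, 0.005]
wrist_force: [-0.4, -0.6, 0.6]
width: 0.357
```

```bash
cat > arc.py <<'E'
import numpy as np,sys
v=np.load("rig.npy"); P=v[:2]; f0=np.pi/2+v[2]
def p(a): return (P+.125*np.array([np.cos(f0+a),np.sin(f0+a)]))*100
a0=float(sys.argv[1])
for a in map(float,sys.argv[2:]): print(f"{a:.3f}",(p(a)-p(a0)).round(2),round(np.degrees(a-a0),1))
E
python3 arc.py 0 .06 .14 .24 .34 .44 .54 .64 .72; python3 arc.py .72 .76 .8 .84 .88 .92 .96 1.0 1.04 1.08 1.12 1.16 1.2 1.24 1.28 1.32
python3 -c "
from workcell import bot
s=bot.read_state();print(s['tool_pos'],s['wrist_force'],s['width'])"
```

```text
0.060 [-0.74  0.11] 3.4
0.140 [-1.74  0.18] 8.0
0.240 [-2.99  0.16] 13.8
0.340 [-4.23  0.02] 19.5
0.440 [-5.45 -0.24] 25.2
0.540 [-6.64 -0.63] 30.9
0.640 [-7.78 -1.14] 36.7
0.720 [-8.66 -1.62] 41.3
0.760 [-0.42 -0.27] 2.3
0.800 [-0.83 -0.55] 4.6
0.840 [-1.23 -0.85] 6.9
0.880 [-1.62 -1.17] 9.2
0.920 [-1.99 -1.5 ] 11.5
0.960 [-2.36 -1.85] 13.8
1.000 [-2.7  -2.21] 16.0
1.040 [-3.03 -2.58] 18.3
1.080 [-3.35 -2.97] 20.6
1.120 [-3.65 -3.37] 22.9
1.160 [-3.94 -3.78] 25.2
1.200 [-4.2 -4.2] 27.5
1.240 [-4.46 -4.63] 29.8
1.280 [-4.69 -5.07] 32.1
1.320 [-4.9  -5.53] 34.4
[0.61902856 0.12876225 0.07839029] [-0.39213742 -0.64064007  0.56593636] 0.35733456780314893
```

Request:
drive_tool([
  {"hand": 0.36, "offset": [-0.74, 0.11, 0], "angular": [0, 0, 3.4]},
  {"hand": 0.36, "offset": [-1.74, 0.18, 0], "angular": [0, 0, 8]},
  {"hand": 0.36, "offset": [-2.99, 0.16, 0], "angular": [0, 0, 13.8]},
  {"hand": 0.36, "offset": [-4.23, 0.02, 0], "angular": [0, 0, 19.5]},
  {"hand": 0.36, "offset": [-5.45, -0.24, 0], "angular": [0, 0, 25.2]},
  {"hand": 0.36, "offset": [-6.64, -0.63, 0], "angular": [0, 0, 30.9]},
  {"hand": 0.36, "offset": [-7.78, -1.14, 0], "angular": [0, 0, 36.7]},
  {"hand": 0.36, "offset": [-8.66, -1.62, 0], "angular": [0, 0, 41.3]},
])

```text
time: 3.78
tool_pos: [0.5335, 0.1138, 0.0784]
tcp_rot: [1.532, 2.738, 0.01]
wrist_force: [4.0, 5.5, -2.9]
width: 0.36
```

```bash
cat > st.py <<'E'
from workcell import bot
import numpy as np
v=np.load("rig.npy"); s=bot.read_state(); d=s["tool_pos"][:2]-v[:2]
a=np.arctan2(d[1],d[0])-np.pi/2-v[2]; n=d/np.hypot(*d); t=np.array([n[1],-n[0]])
f=s["wrist_force"]
print("t",round(s["time"],2),"alpha",a.round(3),"r",np.hypot(*d).round(4),"z",s["tool_pos"][2].round(4),"Ft",(f[:2]@t).round(2),"Fr",(f[:2]@n).round(2),"Fz",f[2].round(2),"w",round(s["width"],3),"spring at alpha-.035",round(8.8*(a-.035),2))
E
python3 st.py
```

```text
t 3.77 alpha 0.693 r 0.1257 z 0.0784 Ft 6.23 Fr 2.79 Fz -2.91 w 0.36 spring at alpha-.035 5.79
```

Force tracks the spring: 6.2 N tangential against 5.8 N expected. Now a repeated test: advance about 0.045 rad, which is less than the 0.07 catch-to-stop window, then back off 0.1 rad inside a widened gap. If the force vanishes, the hammer is caught.

```bash
python3 - <<'E'
import sys; sys.argv=["",0]
exec(open("arc.py").read().split("a0=")[0])
prev=.72
for k in range(12):
    A=.88+.045*k; B=A-.1; m=(prev+A)/2
    f=lambda a,b:(*(p(b)-p(a)).round(2),round(float(np.degrees(b-a)),1))
    print(k,round(A,3),"fwd mid",f(prev,m),"end",f(prev,A),"| back mid",f(A,A-.05),"end",f(A,B)); prev=B
E
```

```text
0 0.88 fwd mid (np.float64(-0.83), np.float64(-0.55), 4.6) end (np.float64(-1.62), np.float64(-1.17), 9.2) | back mid (np.float64(0.49), np.float64(0.39), -2.9) end (np.float64(0.99), np.float64(0.76), -5.7)
1 0.925 fwd mid (np.float64(-0.73), np.float64(-0.54), 4.2) end (np.float64(-1.41), np.float64(-1.13), 8.3) | back mid (np.float64(0.47), np.float64(0.41), -2.9) end (np.float64(0.96), np.float64(0.8), -5.7)
2 0.97 fwd mid (np.float64(-0.7), np.float64(-0.57), 4.2) end (np.float64(-1.36), np.float64(-1.2), 8.3) | back mid (np.float64(0.45), np.float64(0.43), -2.9) end (np.float64(0.92), np.float64(0.85), -5.7)
3 1.015 fwd mid (np.float64(-0.67), np.float64(-0.6), 4.2) end (np.float64(-1.3), np.float64(-1.26), 8.3) | back mid (np.float64(0.43), np.float64(0.45), -2.9) end (np.float64(0.88), np.float64(0.89), -5.7)
4 1.06 fwd mid (np.float64(-0.65), np.float64(-0.63), 4.2) end (np.float64(-1.25), np.float64(-1.31), 8.3) | back mid (np.float64(0.41), np.float64(0.47), -2.9) end (np.float64(0.84), np.float64(0.93), -5.7)
5 1.105 fwd mid (np.float64(-0.62), np.float64(-0.66), 4.2) end
[... 694 characters left out ...]
2), np.float64(0.54), -2.9) end (np.float64(0.66), np.float64(1.06), -5.7)
9 1.285 fwd mid (np.float64(-0.49), np.float64(-0.76), 4.2) end (np.float64(-0.92), np.float64(-1.56), 8.3) | back mid (np.float64(0.29), np.float64(0.55), -2.9) end (np.float64(0.61), np.float64(1.09), -5.7)
10 1.33 fwd mid (np.float64(-0.45), np.float64(-0.78), 4.2) end (np.float64(-0.85), np.float64(-1.6), 8.3) | back mid (np.float64(0.27), np.float64(0.57), -2.9) end (np.float64(0.56), np.float64(1.12), -5.7)
11 1.375 fwd mid (np.float64(-0.42), np.float64(-0.8), 4.2) end (np.float64(-0.78), np.float64(-1.64), 8.3) | back mid (np.float64(0.24), np.float64(0.58), -2.9) end (np.float64(0.51), np.float64(1.14), -5.7)
```

Request:
drive_tool([
  {"hand": 0.45, "offset": [0, 0, 0], "angular": [0, 0, 0]},
  {"hand": 0.45, "offset": [-0.83, -0.55, 0], "angular": [0, 0, 4.6]},
  {"hand": 0.45, "offset": [-1.62, -1.17, 0], "angular": [0, 0, 9.2]},
  {"hand": 0.45, "offset": [-1.62, -1.17, 0], "angular": [0, 0, 9.2]},
  {"hand": 0.45, "offset": [-1.62, -1.17, 0], "angular": [0, 0, 9.2]},
])

```text
time: 4.4
tool_pos: [0.5172, 0.102, 0.0781]
tcp_rot: [1.314, 2.85, 0.007]
wrist_force: [3.6, 5.0, -0.7]
width: 0.455
```

```bash
python3 st.py
```

```text
t 4.4 alpha 0.854 r 0.1251 z 0.0781 Ft 5.93 Fr 1.67 Fz -0.65 w 0.455 spring at alpha-.035 7.2
```

Request:
drive_tool([
  {"hand": 0.45, "offset": [0.49, 0.39, 0], "angular": [0, 0, -2.9]},
  {"hand": 0.45, "offset": [0.99, 0.76, 0], "angular": [0, 0, -5.7]},
  {"hand": 0.45, "offset": [0.99, 0.76, 0], "angular": [0, 0, -5.7]},
])

```text
time: 4.78
tool_pos: [0.528, 0.1095, 0.0781]
tcp_rot: [1.453, 2.78, 0.008]
wrist_force: [4.6, 4.8, -1.6]
width: 0.449
```

```bash
python3 st.py
```

```text
t 4.78 alpha 0.748 r 0.1249 z 0.0781 Ft 6.43 Fr 1.51 Fz -1.65 w 0.449 spring at alpha-.035 6.28
```

Request:
drive_tool([
  {"hand": 0.45, "offset": [-0.73, -0.54, 0], "angular": [0, 0, 4.2]},
  {"hand": 0.45, "offset": [-1.41, -1.13, 0], "angular": [0, 0, 8.3]},
  {"hand": 0.45, "offset": [-1.41, -1.13, 0], "angular": [0, 0, 8.3]},
  {"hand": 0.45, "offset": [-1.41, -1.13, 0], "angular": [0, 0, 8.3]},
])

```text
time: 5.28
tool_pos: [0.5132, 0.0984, 0.0783]
tcp_rot: [1.249, 2.878, 0.008]
wrist_force: [4.2, 6.5, 0.7]
width: 0.449
```

```bash
python3 st.py
```

```text
t 5.28 alpha 0.896 r 0.1249 z 0.0783 Ft 7.44 Fr 2.11 Fz 0.65 w 0.449 spring at alpha-.035 7.58
```

Request:
drive_tool([
  {"hand": 0.45, "offset": [0.47, 0.41, 0], "angular": [0, 0, -2.9]},
  {"hand": 0.45, "offset": [0.96, 0.8, 0], "angular": [0, 0, -5.7]},
  {"hand": 0.45, "offset": [0.96, 0.8, 0], "angular": [0, 0, -5.7]},
])

```text
time: 5.65
tool_pos: [0.5237, 0.1064, 0.0783]
tcp_rot: [1.39, 2.812, 0.008]
wrist_force: [5.2, 5.6, -1.1]
width: 0.448
```

```bash
python3 st.py
```

```text
t 5.65 alpha 0.791 r 0.1247 z 0.0783 Ft 7.46 Fr 1.53 Fz -1.15 w 0.448 spring at alpha-.035 6.65
```

Not caught yet. Next cycle.

Request:
drive_tool([
  {"hand": 0.45, "offset": [-0.7, -0.57, 0], "angular": [0, 0, 4.2]},
  {"hand": 0.45, "offset": [-1.36, -1.2, 0], "angular": [0, 0, 8.3]},
  {"hand": 0.45, "offset": [-1.36, -1.2, 0], "angular": [0, 0, 8.3]},
  {"hand": 0.45, "offset": [-1.36, -1.2, 0], "angular": [0, 0, 8.3]},
])

```text
time: 6.15
tool_pos: [0.5093, 0.0946, 0.0784]
tcp_rot: [1.183, 2.906, 0.008]
wrist_force: [3.2, 7.0, 0.5]
width: 0.45
```

```bash
python3 st.py
```

```text
t 6.15 alpha 0.94 r 0.1248 z 0.0784 Ft 7.18 Fr 2.85 Fz 0.46 w 0.45 spring at alpha-.035 7.96
```

Request:
drive_tool([
  {"hand": 0.45, "offset": [0.45, 0.43, 0], "angular": [0, 0, -2.9]},
  {"hand": 0.45, "offset": [0.92, 0.85, 0], "angular": [0, 0, -5.7]},
  {"hand": 0.45, "offset": [0.92, 0.85, 0], "angular": [0, 0, -5.7]},
])

```text
time: 6.52
tool_pos: [0.5194, 0.103, 0.0784]
tcp_rot: [1.326, 2.843, 0.009]
wrist_force: [4.5, 6.2, -1.3]
width: 0.453
```

```bash
python3 st.py
```

```text
t 6.53 alpha 0.835 r 0.1246 z 0.0784 Ft 7.38 Fr 2.11 Fz -1.33 w 0.453 spring at alpha-.035 7.04
```

Request:
drive_tool([
  {"hand": 0.45, "offset": [-0.67, -0.6, 0], "angular": [0, 0, 4.2]},
  {"hand": 0.45, "offset": [-1.3, -1.26, 0], "angular": [0, 0, 8.3]},
  {"hand": 0.45, "offset": [-1.3, -1.26, 0], "angular": [0, 0, 8.3]},
  {"hand": 0.45, "offset": [-1.3, -1.26, 0], "angular": [0, 0, 8.3]},
])

```text
time: 7.02
tool_pos: [0.5056, 0.0906, 0.0785]
tcp_rot: [1.117, 2.932, 0.009]
wrist_force: [2.8, 8.0, 0.5]
width: 0.455
```

```bash
python3 st.py
```

```text
t 7.03 alpha 0.984 r 0.1246 z 0.0785 Ft 7.69 Fr 3.53 Fz 0.54 w 0.455 spring at alpha-.035 8.35
```

Request:
drive_tool([
  {"hand": 0.45, "offset": [0.43, 0.45, 0], "angular": [0, 0, -2.9]},
  {"hand": 0.45, "offset": [0.88, 0.89, 0], "angular": [0, 0, -5.7]},
  {"hand": 0.45, "offset": [0.88, 0.89, 0], "angular": [0, 0, -5.7]},
])

```text
time: 7.4
tool_pos: [0.5153, 0.0995, 0.0785]
tcp_rot: [1.261, 2.872, 0.009]
wrist_force: [4.7, 6.8, -0.2]
width: 0.449
```

```bash
python3 st.py
```

```text
t 7.4 alpha 0.878 r 0.1244 z 0.0785 Ft 7.92 Fr 2.15 Fz -0.18 w 0.449 spring at alpha-.035 7.42
```

Request:
drive_tool([
  {"hand": 0.45, "offset": [-0.65, -0.63, 0], "angular": [0, 0, 4.2]},
  {"hand": 0.45, "offset": [-1.25, -1.31, 0], "angular": [0, 0, 8.3]},
  {"hand": 0.45, "offset": [-1.25, -1.31, 0], "angular": [0, 0, 8.3]},
  {"hand": 0.45, "offset": [-1.25, -1.31, 0], "angular": [0, 0, 8.3]},
])

```text
time: 7.9
tool_pos: [0.502, 0.0865, 0.0786]
tcp_rot: [1.05, 2.956, 0.009]
wrist_force: [3.6, 8.3, 1.2]
width: 0.447
```

```bash
python3 st.py
```

```text
t 7.9 alpha 1.028 r 0.1245 z 0.0786 Ft 8.64 Fr 2.74 Fz 1.17 w 0.447 spring at alpha-.035 8.74
```

Request:
drive_tool([
  {"hand": 0.45, "offset": [0.41, 0.47, 0], "angular": [0, 0, -2.9]},
  {"hand": 0.45, "offset": [0.84, 0.93, 0], "angular": [0, 0, -5.7]},
  {"hand": 0.45, "offset": [0.84, 0.93, 0], "angular": [0, 0, -5.7]},
])

```text
time: 8.28
tool_pos: [0.5114, 0.0958, 0.0786]
tcp_rot: [1.195, 2.899, 0.009]
wrist_force: [5.2, 7.3, -0.4]
width: 0.454
```

```bash
python3 st.py
```

```text
t 8.28 alpha 0.922 r 0.1242 z 0.0786 Ft 8.8 Fr 1.8 Fz -0.37 w 0.454 spring at alpha-.035 7.8
```

Request:
drive_tool([
  {"hand": 0.45, "offset": [-0.62, -0.66, 0], "angular": [0, 0, 4.2]},
  {"hand": 0.45, "offset": [-1.19, -1.37, 0], "angular": [0, 0, 8.3]},
  {"hand": 0.45, "offset": [-1.19, -1.37, 0], "angular": [0, 0, 8.3]},
  {"hand": 0.45, "offset": [-1.19, -1.37, 0], "angular": [0, 0, 8.3]},
])

```text
time: 8.78
tool_pos: [0.4987, 0.0823, 0.0786]
tcp_rot: [0.983, 2.979, 0.009]
wrist_force: [4.3, 9.1, 1.1]
width: 0.455
```

```bash
python3 st.py
```

```text
t 8.78 alpha 1.071 r 0.1243 z 0.0786 Ft 9.84 Fr 2.33 Fz 1.13 w 0.455 spring at alpha-.035 9.12
```

Request:
drive_tool([
  {"hand": 0.45, "offset": [0.39, 0.49, 0], "angular": [0, 0, -2.9]},
  {"hand": 0.45, "offset": [0.8, 0.96, 0], "angular": [0, 0, -5.7]},
  {"hand": 0.45, "offset": [0.8, 0.96, 0], "angular": [0, 0, -5.7]},
])

```text
time: 9.15
tool_pos: [0.5044, 0.0898, 0.0771]
tcp_rot: [1.128, 2.931, 0.0]
wrist_force: [0.6, 0.2, 0.4]
width: 0.45
```

```bash
python3 st.py
```

```text
t 9.15 alpha 0.995 r 0.1249 z 0.0771 Ft 0.58 Fr -0.29 Fz 0.43 w 0.45 spring at alpha-.035 8.45
```

Caught: the force dropped from 9.8 N to about 0 on backing off. I'll lift clear and go above the trigger post.

Request:
drive_tool([
  {"hand": 0.45, "offset": [0, 0, 2], "angular": [0, 0, 0]},
  {"hand": 0.45, "offset": [0, 0, 5.5], "angular": [0, 0, 0]},
  {"hand": 0.45, "offset": [0, 0, 9], "angular": [0, 0, 0]},
  {"hand": 0.45, "offset": [0, 0, 12], "angular": [0, 0, 0]},
  {"hand": 0.5, "offset": [0.1, -3.5, 12.3], "angular": [0, 0, -10]},
  {"hand": 0.55, "offset": [0.4, -7.5, 12.3], "angular": [0, 0, -20]},
  {"hand": 0.55, "offset": [0.6, -11.5, 12.3], "angular": [0, 0, -30]},
  {"hand": 0.55, "offset": [0.8, -15.5, 12.3], "angular": [0, 0, -40]},
])

```text
time: 10.15
tool_pos: [0.5112, -0.0668, 0.1997]
tcp_rot: [2.069, 2.364, -0.0]
wrist_force: [0.2, -0.1, 0.4]
width: 0.55
```

Request:
drive_tool([
  {"hand": 0.55, "offset": [0.1, -2.5, 0], "angular": [0, 0, -9]},
  {"hand": 0.55, "offset": [0.2, -4.3, 0], "angular": [0, 0, -17.6]},
  {"hand": 0.55, "offset": [0.2, -4.3, 0], "angular": [0, 0, -17.6]},
  {"hand": 0.55, "offset": [0.2, -4.3, 0], "angular": [0, 0, -17.6]},
])

```text
time: 10.65
tool_pos: [0.5133, -0.1079, 0.1993]
tcp_rot: [-2.398, -2.029, -0.0]
wrist_force: [-0.4, 0.3, 0.4]
width: 0.549
```

```bash
python3 - <<'E'
from workcell import bot
import cv2,numpy as np
from scipy.spatial.transform import Rotation as R
from fit import world
c=bot.read_camera("wrist"); w=cv2.resize(c["frame"],(800,600)); cv2.imwrite("pics/w1.png",w)
s=bot.read_state(); print(s["time"],s["tool_pos"].round(4),R.from_rotvec(s["tcp_rot"]).as_matrix().round(3).tolist(),s["wrist_force"].round(2),s["width"])
v=np.load("rig.npy"); th=1.0
X=world(v,np.array([[0,0,85],[-60,-125,105],[-125*np.sin(th),125*np.cos(th),118]])/1e3)
p=X@c["R"].T+c["t"]; r=np.hypot(p[:,0],p[:,1]); a=np.arctan2(r,p[:,2])
print(((c["mtx"][:2,2]+c["mtx"][0,0]*(a/r)[:,None]*p[:,:2])*800/512).round(0))
E
```

```text
10.7 [ 0.5133 -0.1077  0.1993] [[0.166, 0.986, -0.0], [0.986, -0.166, 0.0], [0.0, -0.0, -1.0]] [ 0.11  0.22 -0.73] 0.5528746787985546
[[512.  82.]
 [401. 308.]
 [314. -56.]]
```

View pics/w1.png

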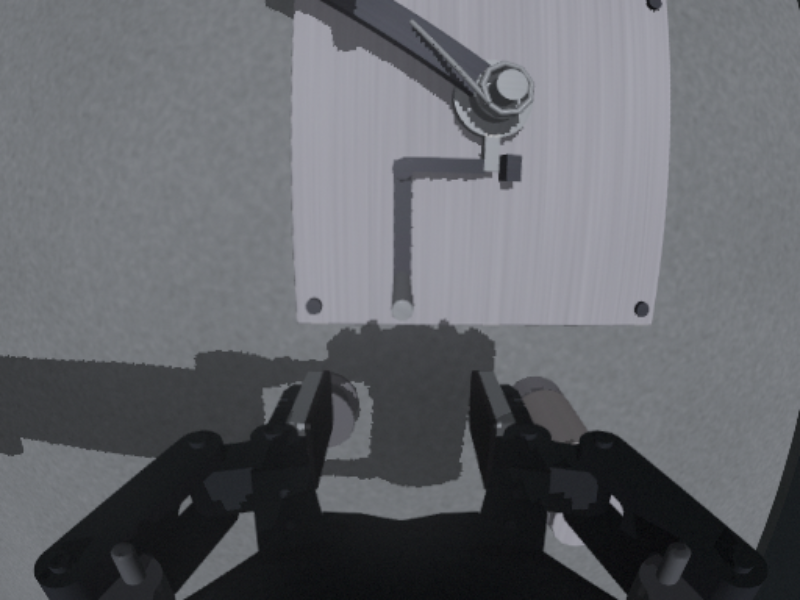

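The hammer is held cocked at about 1 rad, and the trigger post at (402,309) matches the prediction of (401,308). I'll descend astride the post, then pull it towards the rig's -x with the pad on its +x side.

Request:
drive_tool([
  {"hand": 0.55, "offset": [0.1, 0, -3], "angular": [0, 0, 0]},
  {"hand": 0.55, "offset": [0.1, 0, -7], "angular": [0, 0, 0]},
  {"hand": 0.55, "offset": [0.1, 0, -10.5], "angular": [0, 0, 0]},
  {"hand": 0.55, "offset": [0.1, 0, -12.3], "angular": [0, 0, 0]},
  {"hand": 0.4, "offset": [0.1, 0, -12.3], "angular": [0, 0, 0]},
  {"hand": 0.4, "offset": [0.1, 0, -12.3], "angular": [0, 0, 0]},
  {"hand": 0.4, "offset": [0.1, 0, -12.3], "angular": [0, 0, 0]},
])

```text
time: 11.58
tool_pos: [0.516, -0.1086, 0.0781]
tcp_rot: [2.399, 2.025, 0.003]
wrist_force: [-0.1, -0.0, 0.7]
width: 0.399
```

Request:
drive_tool([
  {"hand": 0.4, "offset": [-0.4, 0.07, 0], "angular": [0, 0, 0]},
  {"hand": 0.4, "offset": [-0.9, 0.16, 0], "angular": [0, 0, 0]},
  {"hand": 0.4, "offset": [-1.4, 0.25, 0], "angular": [0, 0, 0]},
  {"hand": 0.4, "offset": [-1.8, 0.32, 0], "angular": [0, 0, 0]},
  {"hand": 0.4, "offset": [-1.8, 0.32, 0], "angular": [0, 0, 0]},
])

```text
time: 12.2
tool_pos: [0.4994, -0.1057, 0.077]
tcp_rot: [2.397, 2.022, 0.007]
wrist_force: [8.5, -1.6, -6.8]
width: 0.405
```

Request:
drive_tool([
  {"hand": 0.4, "offset": [-0.3, 0.05, 0], "angular": [0, 0, 0]},
  {"hand": 0.4, "offset": [-0.6, 0.1, 0], "angular": [0, 0, 0]},
  {"hand": 0.4, "offset": [-0.9, 0.16, 0], "angular": [0, 0, 0]},
  {"hand": 0.4, "offset": [-0.9, 0.16, 0], "angular": [0, 0, 0]},
])

```text
time: 12.7
tool_pos: [0.4881, -0.1035, 0.0768]
tcp_rot: [2.4, 2.025, 0.002]
wrist_force: [1.9, 1.1, 1.4]
width: 0.399
```

```bash
python3 - <<'E'
from workcell import bot
import cv2,numpy as np
c=bot.read_camera("side"); b=c["frame"][140:300,165:325]; o=np.load("side.npz")["frame"][140:300,165:325]
f=lambda x:cv2.resize(x,(400,400),interpolation=cv2.INTER_CUBIC)
cv2.imwrite("pics/sd1.png",np.hstack([f(o),f(b)])); print(bot.read_state()["wrist_force"])
E
```

```text
[2.61035989 0.68368518 1.75837718]
```

View pics/sd1.png

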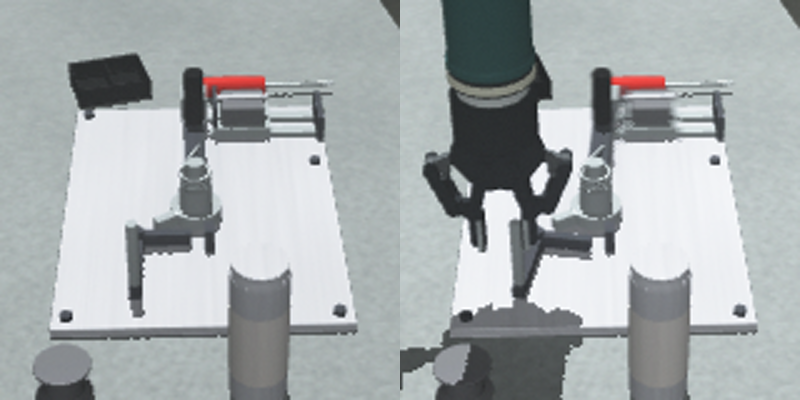

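Fired: the hammer is home at right (600,85) and the sled is blurred in motion. I'll back off the trigger, lift and retreat.

Request:
drive_tool([
  {"hand": 0.4, "offset": [0.6, -0.1, 0], "angular": [0, 0, 0]},
  {"hand": 0.4, "offset": [1.4, -0.25, 0], "angular": [0, 0, 0]},
  {"hand": 0.4, "offset": [2.2, -0.38, 0], "angular": [0, 0, 0]},
  {"hand": 0.4, "offset": [2.6, -0.45, 0], "angular": [0, 0, 0]},
  {"hand": 0.4, "offset": [2.6, -0.45, 0], "angular": [0, 0, 0]},
  {"hand": 0.4, "offset": [2.6, -0.45, 3], "angular": [0, 0, 0]},
  {"hand": 0.4, "offset": [2.6, -0.45, 8], "angular": [0, 0, 0]},
  {"hand": 0.4, "offset": [2.6, -0.45, 13], "angular": [0, 0, 0]},
])

```text
time: 13.75
tool_pos: [0.5125, -0.1078, 0.2068]
tcp_rot: [-2.4, -2.025, 0.002]
wrist_force: [0.9, -0.2, 0.2]
width: 0.4
```

Request:
drive_tool([
  {"hand": 0.4, "offset": [-1, 0, 3], "angular": [0, 0, 0]},
  {"hand": 0.4, "offset": [-3, 0, 7], "angular": [0, 0, 0]},
  {"hand": 0.4, "offset": [-5, 0, 10], "angular": [0, 0, 0]},
  {"hand": 0.4, "offset": [-5, 0, 10], "angular": [0, 0, 0]},
  {"hand": 0.4, "offset": [-5, 0, 10], "angular": [0, 0, 0]},
])

```text
time: 14.38
tool_pos: [0.4631, -0.1079, 0.3054]
tcp_rot: [-2.4, -2.026, 0.001]
wrist_force: [-0.3, -0.3, -0.1]
width: 0.405
```

```bash
python3 - <<'E'
from workcell import bot
import cv2,numpy as np
c=bot.read_camera("side"); b=c["frame"][140:320,165:345]; o=np.load("side.npz")["frame"][140:320,165:345]
f=lambda x:cv2.resize(x,(400,400),interpolation=cv2.INTER_CUBIC)
cv2.imwrite("pics/sd2.png",np.hstack([f(o),f(b)])); s=bot.read_state(); print(s["time"],s["wrist_force"])
E
```

```text
14.425 [0.43612782 0.562849   0.2148463 ]
```

View pics/sd2.png

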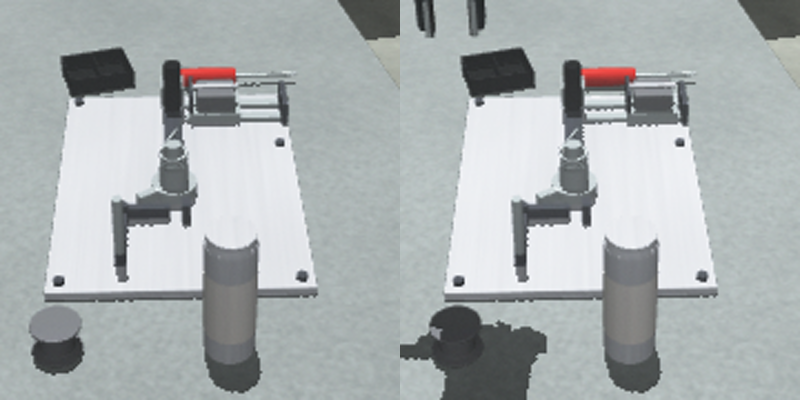

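The sled box has moved along its rails, from about x=215 to x=655-400=255 in the panels, or roughly 45 mm. The hammer is home, the trigger has sprung back, and nothing else has moved. The arm is clear, so I'm handing in.

```bash
python3 -c "
from workcell import bot
print(bot.finish_job())"
```

```text
the job is handed in; nothing more can be done
None
```

The shock test ran as asked, and I handed the job in with the robot clock at about 14.4 s; no verdict is reported.

- **Cocking:** I pulled the hammer back by its handle with a loose finger gap, in steps of about 0.045 rad, backing off after each one. The catch took it at about 1.0 rad: the force fell from 9.8 N to about 0 on backing off. The readings taken showed no rise beyond the spring's own pull, so no sign of end-stop contact. A wrist picture then showed the hammer staying cocked with the hand away.
- **Firing:** I pulled the trigger post towards the rig's -x. The highest force read was 8.5 N along the pull (11 N in all), and the trigger tripped.
- **Last check (side camera):** The hammer is home and the trigger has sprung back. The sled has moved roughly 45 mm along its rails, estimated by eye from the picture. The can, spool, tray and driver look unmoved in the picture. The arm is clear, with the wrist force near zero.

No check failed or disagreed. The wrist force was only read at the end of each move, so brief peaks in between were not measured.

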